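Load the wrapping-paper roll into its holder

TASK

The full roll of brown wrapping paper is already threaded on its spring spindle. Load it into the roll holder on the stall table, without dropping it: squeeze the spring so the spindle fits between the two end posts, and let it spring out so that both ends sit fully home in their cups and the roll is left there on its own. Leave the other things on the table where they are.

Things in the scene. Friction and masses are not known exactly. Their poses are not given: they have to be found in the camera images.
- roll: Full kraft-paper roll, 52 mm diameter, 150 mm long, about 0.27 kg, on a plastic spindle that sticks out at both ends; starts lying on the table. Rigid; can be gripped across its diameter. Origin: its centre, on its axis. Its y axis runs along the roll towards the spindle's sprung end (paper from y = -75 to +75 mm); it may have rolled to any angle about y.
- pin_tip (a point): Outermost point of the spindle's fixed end, at y = -93 mm on the roll's axis: a rigid round pin 10 mm in diameter with a domed end, standing 18 mm out of the paper.
- sprung_tip (a point): Outermost point of the spindle's sprung end, at y = +99 mm on the roll's axis when free: a slippery round plunger 10 mm in diameter with a domed end, 24 mm out of the paper. It slides straight into the roll against the spring. The free spindle measures 192 mm from tip to tip.
- plunger (a joint): How far the sprung end is pushed in: 0 free, at most 0.019 m. The spring pushes back with 6 N at 0, rising 0.35 N per mm (9 N at 9 mm). About 0.002 when the spindle is seated in both cups.
- holder: Roll holder, fixed to the table: base plate 130 x 230 x 5 mm and two upright end posts, alike, 38 mm wide, 117 mm high, inner faces at y = +88 and -88 mm, outer at 106. Low tear bar (top 48 mm high) 62 mm from the centre on the -x side; otherwise open between the posts. Origin: centre of the base's underside, z up, y from post to post. The spindle may go in either way round.
- cup_left (a point): Centre of the floor of the cup in the post at the holder's +y end (holder frame y = +95, z = 85 mm). The cup is a blind round hole in the inner face, 14 mm across, 7 mm deep, axis along y.
- cup_right (a point): The same for the post at the holder's -y end (holder frame y = -95, z = 85 mm).
- slot_left (a point): Middle of the lead-in above cup_left (y = +94, z = 107 mm). A guide slot 15 mm wide, between ribs 4 mm proud of the face, runs down to the cup and ends right under it, so a pin pressed down it stops level with the cup. From 97 to 117 mm height the face leans out as a ramp, 12 mm outward at the top, and the slot flares to 32 mm wide.
- slot_right (a point): The same lead-in above cup_right (y = -94, z = 107 mm). With one end of the spindle home in its cup and the other resting on its ramp, pressing down about 10 N on the roll near the resting end makes the ramp push the spring in until that end clicks into its cup.
- seed_bowl: Green plastic bowl heaped with shelled seeds, 188 mm across, 92 mm high; bystander, origin under its centre.
- small_bowl: Small white bowl, 120 mm across, 50 mm high; bystander, origin under its centre.
- empty_core: Empty cardboard core of a used-up roll, a tube 37 mm in diameter and 150 mm long, lying down; bystander, origin at one end of its axis, which runs along its y.
- marker: Marker pen 120 mm long, 13 mm thick, lying along its x; bystander, origin under its middle.
- spoon: Steel spoon 170 mm long; bystander, lying along its x.
- flask: Steel drinking flask, 64 mm across, 190 mm high; bystander, origin under its centre.
There are look-alikes about, which are no part of the job. What is shaped like the roll but red is not meant.

How it is judged:
By the outcome, as a careful person would: the job done as asked, in the order asked, and still so for the second after the job is handed in, with the robot touching nothing.
It also fails if it takes over 51 s, if anything falls off the work surface, if the arm or the gripper's body presses on something with over 40 N, if the wrist force passes 120 N, or if a joint passes its speed limit or range.

ROBOT

A 6-joint arm with a two-finger parallel gripper is mounted at the origin on the work surface. World frame = base frame: x ahead of the robot, y to its left, z up, the work surface at z = 0. Lengths are in mm, angles in rad, forces in N, time in s.
With the tool pointing down it reaches from about 275 to 1000 mm from the base axis. Payload 8.4 kg.
Tool frame: the origin (TCP) lies at the very end of the fingers, on their centre line; the grasp point (between the pads) lies 19 mm behind it; z points along the fingers, y is the direction in which the jaws open and shut (so a half turn about z gives the same grasp; the last joint's range is limited). The gripper opens to 85 mm and grips with 20 to 120 N. Pads are 22 mm wide; open, the fingers measure 114 mm over their backs; the gripper's body (76 mm by 85 mm) begins 54 mm behind the grasp point. The pads swing forward as they close: fully open they stand 13 mm farther back than shut.
Start: joints at [1.163, 0.353, 1.633, -0, 1.155, -0.002], TCP at [246.72, 574.245, 231.281] pointing down, gripper open.
Joint ranges: [-2.63, 2.63], [-0.92, 2.1], [0.06, 2.66], [-1.3, 4.44], [0, 2.69], [-3.02, 3.02]. Speed limits (rad/s): [2.22, 2.22, 2.79, 3.14, 3.14, 3.14].

INTERFACE

Orientations are given as [roll, pitch, yaw] about the fixed x, y, z axes, in that order (R = Rz(yaw) Ry(pitch) Rx(roll)).
In Python, from rig import sense, grab_frame, get_calibration, sign_off, boxes_of, trace gives the robot as it stands.
- The arm moves only by the tool servo_tool, never from a script. Its argument "rows" is a list of rows, each a list of 3 entries, a list of its own where there are three numbers: the finger opening in mm, from 0 to 85.4, then the shift along the tool's x, y, z in mm, then the turn, a rotation vector about the tool's x, y, z in degrees. A call has 1 to 8 rows; each row shifts and turns the commanded pose from where the row before left it, along the tool's axes as they then stand; what a row does not reach is not made up. A row lasts 1/8 s, in which the tool goes at most 62.5 mm and 10.7 degrees, less where a joint would pass 70% of its speed; a pose out of reach is approached as far as the arm can. A call is refused whole if a number of a shift passes 62.5 or a number of a turn 10.7, either way. A call with a gripper value outside its range is refused whole. The fingers move at their own pace and stop on an object; "force" is the grip in N (left out, the last holds). Time passes only in rows, so rows that do not move let the fingers close. It gives the time, the measured TCP pose, the force and the opening at its end, in the units of the state.
- sense(): the state, without advancing time (a new reading comes with each control period).
- grab_frame(name): name is "scene" or "top" or "wrist"; returns the picture (384x512x3 uint8, blue, green, red); there is no depth.
- get_calibration(name): a dict with "intrinsics" (3x3 intrinsics, pixels), "world_to_cam" (4x4, takes a point from world to camera coordinates). Camera axes: x right, y down, z forward; pixel columns grow to the right and rows downward; lengths in mm; the calibration is good to about 2 mm. A picture is of the moment at which its call begins: read the wrist's pose just before it. get_calibration takes no time and is no camera call; for the wrist camera it gives the pose at the moment of the call.
- sign_off(): hands the job in, once; it reports no verdict.
Trained networks look in the newest picture that a camera, given by its name, has taken for a name from the list of things; names that differ only in an ending like _2 or _b are one class to them, and where a whole thing is asked for, a point or a joint stands for the part that bears it (a point fixed in the world has none). Each returns a list of dicts, best first, with "conf" (0 to 1); they miss things now and then, are a little off and sometimes report something else, mostly with a low value. They report only what shows in the picture. A call takes as long as a camera call. They do not tell look-alikes from the thing itself.
- boxes_of(camera, thing): "centre" ([x, y, z] in mm, in the coordinates of the camera as it stood for that picture, good to about 4 mm: the middle of the surface that is visible of it).
- trace(camera, thing): "mask" (384x512 bool, what is visible of it).
The state is a dict: "clock": time; "qpos": joint angles; "qvel": joint speeds; "joint_efforts": joint torques, N m; "eef_pos": TCP position; "tcp_rot": TCP orientation; "contact_force": force on the tool from outside, world axes, zero at the start; "wrist_torque": the same for the moment, N m; "opening": opening from 0.0 (shut) to 1.0 (fully open).
Only numpy, scipy, OpenCV 4.12 (cv2) and the standard library are available. Lean on these libraries where they do the work, as an engineer would, in place of code of your own. Each camera call takes 0.05 s, during which the arm holds its last target. There are 200 camera calls.

## Working session

There is one attempt and no reset: what is moved stays moved. The work goes in short steps, Python scripts to look and compute and a tool call to move; the robot and the scene stay as the last step left them, time stands still between calls to the robot, and variables do not carry over. Pictures are saved under pics/ and viewed, about 8 in all and at most 12, crops included, and the job is handed in when it is done.

Besides the shell and the picture viewer there is one more tool, called after "Emit:" as name(argument=value, ...) on one line, values as JSON. servo_tool: Moves the arm, as the interface text tells. Its arguments: {"type":"object","properties":{"rows":{"type":"array","items":{"type":"array"}},"force":{"type":"number"}},"required":["rows"]}

```bash
mkdir -p pics; ls
cat > h.py <<'E'
import numpy as np, cv2
from rig import *
from scipy.spatial.transform import Rotation as R
def shot(n,f):
    im=grab_frame(n); cv2.imwrite('pics/'+f,im); return im
def w2c(n): 
    c=get_calibration(n); return np.array(c['intrinsics']),np.array(c['world_to_cam'])
def proj(n,P):
    K,T=w2c(n); P=np.atleast_2d(P); c=P@T[:3,:3].T+T[:3,3]; q=c@K.T; return q[:,:2]/q[:,2:]
def ray_z(n,uv,z):
    K,T=w2c(n); Rm=T[:3,:3]; o=-Rm.T@T[:3,3]; uv=np.atleast_2d(uv)
    d=np.c_[uv,np.ones(len(uv))]@np.linalg.inv(K).T@Rm; return o+d*((z-o[2])/d[:,2])[:,None]
def wpos(n,c):
    K,T=w2c(n); return T[:3,:3].T@(np.array(c)-T[:3,3])
E
python3 - <<'E'
from h import *
np.set_printoptions(precision=1,suppress=True)
a=shot('scene','s0.png');b=shot('top','t0.png')
cv2.imwrite('pics/both.png',cv2.resize(np.vstack([a,b]),None,fx=.78,fy=.78))
for n in('scene','top'):
  for t in('roll','holder','sprung_tip','pin_tip','seed_bowl','flask','small_bowl','empty_core'):
    print(n,t,[(round(d['conf'],2),wpos(n,d['centre'])) for d in boxes_of(n,t)[:3]])
print(sense()['clock'],sense()['tcp_rot'])
E
```

```text
pics
scene roll [(0.96, array([ 365.1, -219.7,   45.9])), (0.93, array([ 539.3, -272.6,   47.5])), (0.71, array([311.7, 169.7,  41.9]))]
scene holder [(0.79, array([528.6, 223.5,   5.4]))]
scene sprung_tip [(0.51, array([ 542.1, -272.2,   47.5]))]
scene pin_tip [(0.93, array([ 363.3, -219.2,   49. ])), (0.85, array([306.6, 169.1,  42.6])), (0.63, array([ 251.4, -454.5,   48.9]))]
scene seed_bowl [(0.69, array([771.4, -29.3,  75.6]))]
scene flask [(0.73, array([ 693. , -425.3,  118.9])), (0.38, array([532.3, 220.1,   4.4]))]
scene small_bowl [(0.92, array([ 775.8, -199.5,   20.4]))]
scene empty_core [(0.37, array([530.4, 221.2,   5.4]))]
top roll [(0.96, array([ 233. , -445.3,   50.8])), (0.9, array([ 356.5, -209.6,   52.5])), (0.83, array([293.9, 179.8,  47. ]))]
top holder [(0.7, array([525.6, 224.1,   8.5])), (0.25, array([ 671.9, -394.3,  126.7]))]
top sprung_tip [(0.41, array([510.5, -13.6,  14. ]))]
top pin_tip [(0.94, array([ 227.5, -447.3,   49.9])), (0.75, array([ 355.2, -207.5,   53.5])), (0.61, array([ 526. , -257.1,   48.7]))]
top seed_bowl [(0.94, array([765.6, -18.3,  78. ])), (0.19, array([324.9,  20. ,  18.8]))]
top flask [(0.72, array([ 673.8, -391.5,  125.3]))]
top small_bowl [(0.88, array([ 785.2, -217.8,   23.1]))]
top empty_core [(0.56, array([728.5, 248.7,  36. ]))]
0.9 [-3.1 -0.   2.7]
```

View pics/both.png

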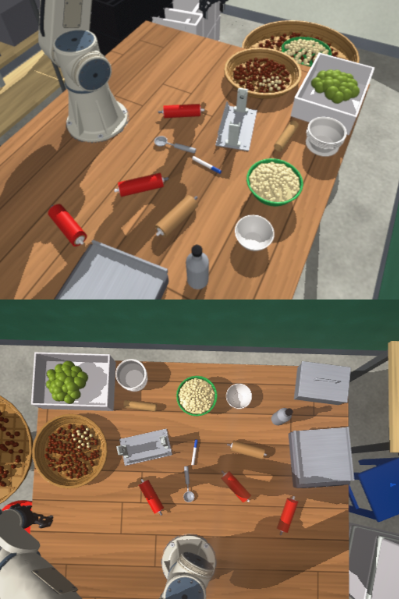

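The brown roll is at about (535,-265). The red ones are look-alikes, and the thin brown tube at (728,249) is the empty core. The holder is at about (526,224). Next I take closer crops.

Run:
```python
from h import *
np.set_printoptions(precision=1,suppress=True)
a=cv2.imread('pics/s0.png');b=cv2.imread('pics/t0.png')
for n,p in(('top',[539,-272,26]),('top',[527,224,50]),('scene',[539,-272,26]),('scene',[527,224,50])): print(n,proj(n,p))
def crop(im,n,p,s=40):
    u,v=proj(n,p)[0].astype(int); print(u-s,v-s); return cv2.resize(im[v-s:v+s,u-s:u+s],(390,290) if 0 else (300,300),interpolation=cv2.INTER_CUBIC)
R_=[535,-266,26];H=[527,224,50]
cv2.imwrite('pics/c1.png',np.vstack([np.hstack([crop(b,'top',R_),crop(b,'top',H)]),np.hstack([crop(a,'scene',R_),crop(a,'scene',H)])]))
for n in('top','scene'):
  for t in('roll','holder'):
    grab_frame(n)
    for d in trace(n,t)[:4]:
      m=d['mask'].astype(np.uint8); r=cv2.minAreaRect(cv2.findNonZero(m)); print(n,t,round(d['conf'],2),r, ray_z(n,cv2.boxPoints(r),26 if t=='roll' else 0).round(0).tolist())
```

```text
top [[319.6 189.5]]
top [[182.9 188.4]]
scene [[226.4 281. ]]
scene [[302.9 150.7]]
277 150
142 148
186 238
262 110
top roll 0.91 ((368.0000305175781, 275.5), (14.862703323364258, 47.750389099121094), 18.43494987487793) [[159.0, -401.0, 26.0], [322.0, -454.0, 26.0], [307.0, -505.0, 26.0], [143.0, -452.0, 26.0]]
top roll 0.86 ((193.7122802734375, 252.88211059570312), (50.604000091552734, 15.540575981140137), 60.945396423339844) [[360.0, 252.0, 26.0], [388.0, 204.0, 26.0], [232.0, 109.0, 26.0], [204.0, 157.0, 26.0]]
top roll 0.66 ((315.47412109375, 191.59844970703125), (46.82676696777344, 13.539042472839355), 14.743562698364258) [[526.0, -168.0, 26.0], [575.0, -179.0, 26.0], [536.0, -346.0, 26.0], [487.0, -335.0, 26.0]]
top roll 0.57 ((301.8428955078125, 239.64215087890625), (48.90604019165039, 15.642870903015137), 47.862403869628906) [[399.0, -129.0, 26.0], [438.0, -170.0, 26.0], [310.0, -292.0, 26.0], [271.0, -251.0, 26.0]]
top holder 0.69 ((183.73362731933594, 189.51937866210938), (34.5623779296875, 67.76419067382812), 77.09259033203125) [[557.0, 370.0, 0.0], [621.0, 125.0, 0.0], [4
[... 307 characters left out ...]
0, 108.0, 26.0], [208.0, 176.0, 26.0], [356.0, 252.0, 26.0], [393.0, 182.0, 26.0]]
scene roll 0.8 ((180.5458984375, 236.195068359375), (19.983680725097656, 70.83041381835938), 76.75948333740234) [[267.0, -250.0, 26.0], [405.0, -115.0, 26.0], [450.0, -167.0, 26.0], [316.0, -296.0, 26.0]]
scene roll 0.72 ((85.10619354248047, 287.9070739746094), (62.463863372802734, 23.80023956298828), 48.8140754699707) [[137.0, -451.0, 26.0], [145.0, -393.0, 26.0], [328.0, -452.0, 26.0], [316.0, -505.0, 26.0]]
scene holder 0.62 ((304.55767822265625, 151.2115478515625), (43.14554214477539, 77.46586608886719), 11.309932708740234) [[496.0, 99.0, 0.0], [386.0, 446.0, 0.0], [535.0, 471.0, 0.0], [623.0, 126.0, 0.0]]
```

View pics/c1.png

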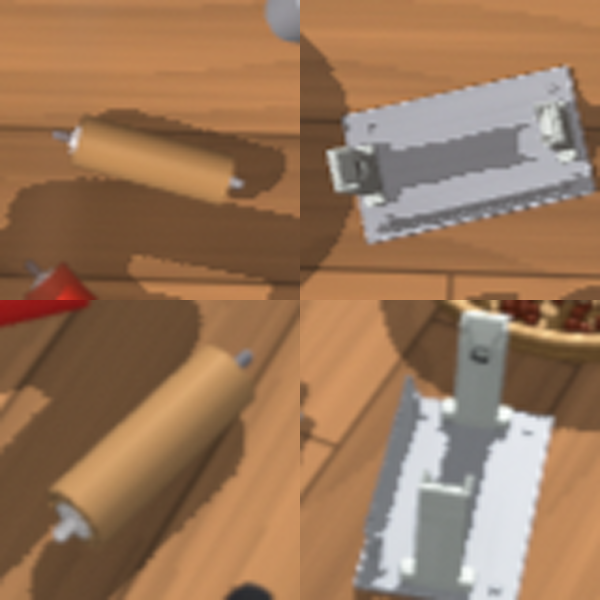

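```bash
cat >> h.py <<'E'
def plan(tgt, yv, n, tilt=0, cur=None):
    """rows from current pose to TCP tgt with tool y heading yv deg, tool pointing down, then tilted by tilt deg about tool y; n rows"""
    s=sense(); p=np.array(s['eef_pos'],float); Rc=R.from_euler('xyz',s['tcp_rot'])
    yv,t=np.radians(yv),np.radians(tilt)
    y=np.array([np.cos(yv),np.sin(yv),0]); z=np.array([0,0,-1.]); x=np.cross(y,z)
    Rt=R.from_matrix(np.c_[x,y,z])*R.from_rotvec([0,t,0])
    tot=(Rc.inv()*Rt).as_rotvec(); w=np.degrees(tot)/n; out=[]
    for i in range(n):
        d=(np.array(tgt)-p)/(n-i); loc=np.round(Rc.inv().apply(d),1); wr=np.round(w,2)
        out.append([loc.tolist(),wr.tolist()]); p=p+Rc.apply(loc); Rc=Rc*R.from_rotvec(np.radians(wr))
    for r in out: print(r)
E
python3 - <<'E'
from h import *
s=sense();print(s['tcp_rot'],s['contact_force'])
K,T=w2c('wrist');print(K,(-T[:3,:3].T@T[:3,3]),T)
plan([531,-257,235],-13,16)
for z,c in ((5,[[154,178.7],[214,166.1],[220.1,198.7],[160.7,212.5]]),): print(ray_z('top',c,z))
E
```

```text
[3.14154576e+00 9.62012300e-06 2.73572884e+00] [ 0.50863229 -0.10639643 -0.21089058]
[[323.04763312   0.         251.25881811]
 [  0.         323.04763312 188.38906679]
 [  0.           0.           1.        ]] [183.12863318 601.71691972 374.42030822] [[ 3.94389709e-01  9.18942960e-01  7.70887639e-04 -6.25456211e+02]
 [ 8.83801855e-01 -3.79537436e-01  2.73579268e-01 -3.59089623e+01]
 [ 2.51696323e-01 -1.07215536e-01 -9.61849151e-01  3.78556454e+02]
 [ 0.00000000e+00  0.00000000e+00  0.00000000e+00  1.00000000e+00]]
[[-36.8, -40.7, -0.2], [0.0, -0.0, 4.98]]
[[-40.2, -37.4, -0.2], [0.0, -0.0, 4.98]]
[[-43.3, -33.7, -0.2], [0.0, -0.0, 4.98]]
[[-46.1, -29.8, -0.2], [0.0, -0.0, 4.98]]
[[-48.5, -25.7, -0.2], [0.0, -0.0, 4.98]]
[[-50.6, -21.4, -0.2], [0.0, -0.0, 4.98]]
[[-52.2, -17.0, -0.3], [0.0, -0.0, 4.98]]
[[-53.5, -12.4, -0.2], [0.0, -0.0, 4.98]]
[[-54.4, -7.7, -0.3], [0.0, -0.0, 4.98]]
[[-54.8, -2.9, -0.2], [0.0, -0.0, 4.98]]
[[-54.9, 1.9, -0.3], [0.0, -0.0, 4.98]]
[[-54.5, 6.6, -0.2], [0.0, -0.0, 4.98]]
[[-53.7, 11.3, -0.3], [0.0, -0.0, 4.98]]
[[-52.6, 15.9, -0.2], [0.0, -0.0, 4.98]]
[[-51.0, 20.5, -0.3], [0.0, -0.0, 4.98]]
[[-49.0, 24.8, -0.2], [0.0, -0.0, 4.98]]
[[562.95170895 341.80128036   5.        ]
 [616.61835483 120.25036904   5.        ]
 [495.53826303  93.25314256   5.        ]
 [438.11929613 311.25211949   5.        ]]
```

Emit:
servo_tool(rows=[[85, [-37, -41, 0], [0, 0, 5]], [85, [-40, -37, 0], [0, 0, 5]], [85, [-43, -34, 0], [0, 0, 5]], [85, [-46, -30, 0], [0, 0, 5]], [85, [-48.5, -26, 0], [0, 0, 5]], [85, [-50.5, -21.5, 0], [0, 0, 5]], [85, [-52, -17, 0], [0, 0, 5]], [85, [-53.5, -12.5, 0], [0, 0, 5]]], force=100)

```text
clock: 2.3
eef_pos: [387.7, 156.7, 231.6]
tcp_rot: [3.141, 0.0, 2.035]
contact_force: [0.9, 0.1, 0.7]
opening: 0.998
```

Emit:
servo_tool(rows=[[85, [-54.5, -8, 0], [0, 0, 5]], [85, [-55, -3, 0], [0, 0, 5]], [85, [-55, 2, 0], [0, 0, 5]], [85, [-54.5, 6.5, 0], [0, 0, 5]], [85, [-53.5, 11.5, 0], [0, 0, 5]], [85, [-52.5, 16, 0], [0, 0, 5]], [85, [-51, 20.5, 0], [0, 0, 5]], [85, [-49, 25, 0], [0, 0, 5]]])

```text
clock: 3.3
eef_pos: [528.4, -260.1, 231.4]
tcp_rot: [3.141, -0.0, 1.336]
contact_force: [0.3, 0.6, 0.4]
opening: 0.996
```

Emit:
servo_tool(rows=[[85, [0, 0, 0], [0, 0, 0]]])

```text
clock: 3.42
eef_pos: [528.9, -261.5, 231.1]
tcp_rot: [3.141, 0.001, 1.335]
contact_force: [-0.0, 1.1, -0.7]
opening: 0.993
```

Run:
```python
from h import *
np.set_printoptions(precision=1,suppress=True)
s=sense();print(s['eef_pos'],s['tcp_rot'],s['clock'])
im=shot('wrist','w1.png')
for d in trace('wrist','roll')[:2]:
  m=d['mask'].astype(np.uint8); r=cv2.minAreaRect(cv2.findNonZero(m)); print(d['conf'],r,ray_z('wrist',cv2.boxPoints(r),26))
for t in('roll','sprung_tip','pin_tip'):print(t,[(d['conf'],wpos('wrist',d['centre'])) for d in boxes_of('wrist',t)[:2]])
```

```text
[ 528.9 -261.5  231.1] [3.1 0.  1.3] 3.425
0.89 ((88.00000762939453, 146.0), (55.45448303222656, 166.36346435546875), 26.56505012512207) [[ 266.  -250.3   26. ]
 [ 404.3 -120.3   26. ]
 [ 445.5 -154.4   26. ]
 [ 309.6 -291.9   26. ]]
0.66 ((252.0, 152.0), (174.0, 50.0), 90.0) [[ 526.9 -154.8   26. ]
 [ 576.1 -166.4   26. ]
 [ 536.2 -353.4   26. ]
 [ 479.2 -340.    26. ]]
roll [(0.77, array([ 368.5, -201.4,   47.6])), (0.77, array([ 241.4, -454.4,   52.9]))]
sprung_tip [(0.66, array([ 420.1, -146.3,   26.1])), (0.64, array([ 549.5, -163. ,   29.3]))]
pin_tip [(0.89, array([ 529.1, -246.9,   47.9])), (0.83, array([ 368.8, -197.2,   46.8]))]
```

View pics/w1.png

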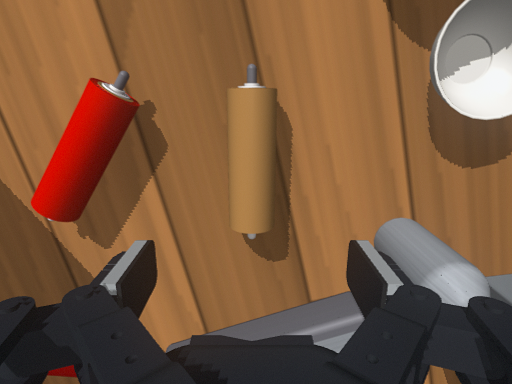

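The roll is upright in the image between the jaws' directions. Its paper spans columns 228–276 and rows 88–232, the long collared tip is at (252,65) and the short tip at (252,238). So the sprung end points to +y.

Run:
```python
from h import *
np.set_printoptions(precision=1,suppress=True)
P=ray_z('wrist',[[252,65],[251.5,239],[252.5,86]],26);print(P,np.linalg.norm(P[0]-P[1]),np.linalg.norm(P[0]-P[2]))
S=np.array(sense()['eef_pos']);d=(P[0]-P[1]);d/=np.linalg.norm(d);print(np.degrees(np.arctan2(-d[0],d[1])))
c=(P[0]-99*d+P[1]+93*d)/2;print('centre',c)
g=c+35*d;print(g)
plan([g[0],g[1],60],np.degrees(np.arctan2(-d[0],d[1])),4)
```

```text
[[ 551.5 -159.4   26. ]
 [ 507.5 -345.6   26. ]
 [ 547.4 -179.2   26. ]] 191.40101631006326 20.27044485147886
-13.290806416443587
centre [ 528.8 -255.4   26. ]
[ 536.8 -221.4   26. ]
[[9.2, 0.2, 42.8], [-0.01, -0.0, 0.03]]
[[9.2, 0.2, 42.8], [-0.01, -0.0, 0.03]]
[[9.2, 0.2, 42.9], [-0.01, -0.0, 0.03]]
[[9.2, 0.1, 42.8], [-0.01, -0.0, 0.03]]
```

Run:
```python
from h import *
np.set_printoptions(precision=1,suppress=True)
im=cv2.imread('pics/w1.png'); 
for v in list(range(58,96,2))+list(range(224,246,2)): print(v,im[v,252],end=';')
c=np.array([528.8,-255.4,26]);d=np.array([.2299,.9732,0]);u=np.array([0,0,1])
for nm,f in (('sprung+y',1),('sprung-y',-1)):
  cc=(np.array([551.5,-159.4,26])+np.array([507.5,-345.6,26]))/2-3*f*d
  print(nm,proj('wrist',[cc+75*d+26*u,cc+75*d,cc-75*d+26*u,cc-75*d]))
```

```text
58 [ 49  81 118];60 [ 51  84 123];62 [ 49  85 123];64 [115 113 119];66 [123 119 122];68 [110 107 111];70 [106 103 107];72 [105 104 106];74 [107 105 108];76 [106 104 109];78 [106 103 108];80 [107 104 108];82 [112 109 115];84 [227 227 229];86 [236 235 236];88 [ 73 122 164];90 [ 77 130 174];92 [ 77 129 175];94 [ 78 129 174];224 [ 70 123 168];226 [ 69 122 167];228 [ 71 123 169];230 [ 71 122 167];232 [ 71 123 168];234 [138 139 145];236 [139 141 145];238 [122 123 129];240 [36 62 92];242 [38 64 94];244 [38 65 94];sprung+y [[252.   88.9]
 [252.   89.5]
 [251.6 234.1]
 [251.6 224.9]]
sprung-y [[252.1  82.3]
 [252.   83.4]
 [251.6 228.9]
 [251.6 220.1]]
```

Emit:
servo_tool(rows=[[85, [9, 0, 43], [0, 0, 0]], [85, [9, 0, 43], [0, 0, 0]], [85, [9, 0, 43], [0, 0, 0]], [85, [9.5, 0, 42], [0, 0, 0]], [85, [0, 0, 25], [0, 0, 0]], [85, [0, 0, 25], [0, 0, 0]], [85, [0, 0, 0], [0, 0, 0]]])

```text
clock: 4.55
eef_pos: [535.1, -221.1, 9.1]
tcp_rot: [-3.138, -0.001, 1.341]
contact_force: [-0.5, -0.0, -0.3]
opening: 0.995
```

Emit:
servo_tool(rows=[[85, [0, 0, 5], [0, 0, 0]], [45, [0, 0, 0], [0, 0, 0]], [45, [0, 0, 0], [0, 0, 0]], [45, [0, 0, 0], [0, 0, 0]], [45, [0, 0, 0], [0, 0, 0]], [45, [0, 0, 0], [0, 0, 0]]], force=100)

```text
clock: 5.3
eef_pos: [537.3, -223.0, 6.7]
tcp_rot: [3.14, 0.0, 1.339]
contact_force: [-1.2, 0.9, 9.2]
opening: 0.584
```

Emit:
servo_tool(rows=[[45, [0, 0, 0], [0, 0, 0]], [45, [0, 0, -20], [0, 0, 0]], [45, [0, 0, -40], [0, 0, 0]], [45, [0, 0, -50], [0, 0, 0]], [45, [0, 0, -50], [0, 0, 0]], [45, [0, 0, -50], [0, 0, 0]], [45, [0, 0, -40], [0, 0, 0]], [45, [0, 0, 0], [0, 0, 0]]])

```text
clock: 6.3
eef_pos: [537.9, -223.3, 259.9]
tcp_rot: [3.135, 0.001, 1.339]
contact_force: [0.2, -0.7, -3.2]
opening: 0.579
```

Run:
```python
from h import *
np.set_printoptions(precision=3,suppress=True)
s=sense();print(s['eef_pos'],s['tcp_rot'],s['clock'],s['contact_force'],s['wrist_torque'],s['opening'])
im=shot('wrist','w2.png')
plan([470,190,255],14.2,10)
```

```text
[ 537.863 -223.346  259.925] [3.135 0.001 1.339] 6.3 [ 0.195 -0.7   -3.189] [0.14  0.003 0.018] 0.5788600145185057
[[38.7, -16.0, 0.2], [0.02, 0.01, -2.75]]
[[39.4, -14.1, 0.2], [0.02, 0.01, -2.75]]
[[40.0, -12.2, 0.2], [0.02, 0.01, -2.75]]
[[40.5, -10.2, 0.2], [0.02, 0.01, -2.75]]
[[41.0, -8.3, 0.2], [0.02, 0.01, -2.75]]
[[41.3, -6.3, 0.2], [0.02, 0.01, -2.75]]
[[41.6, -4.3, 0.2], [0.02, 0.01, -2.75]]
[[41.7, -2.3, 0.2], [0.02, 0.01, -2.75]]
[[41.8, -0.3, 0.3], [0.02, 0.01, -2.75]]
[[41.8, 1.7, 0.2], [0.02, 0.01, -2.75]]
```

View pics/w2.png

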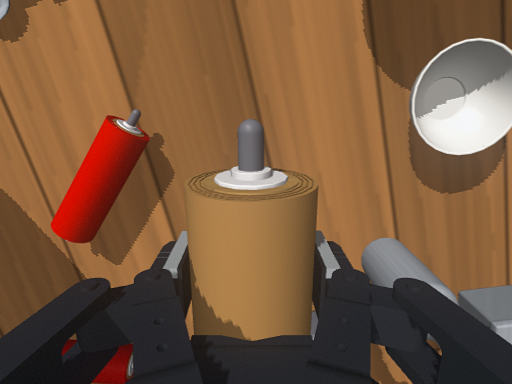

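Run:
```python
from h import *
np.set_printoptions(precision=1,suppress=True)
s=sense();p=np.array(s['eef_pos']);Rc=R.from_euler('xyz',s['tcp_rot'])
K,T=w2c('wrist');o=-T[:3,:3].T@T[:3,3]
def hit(uv,x):
  d=T[:3,:3].T@np.linalg.inv(K)@np.array([*uv,1]); ol=Rc.inv().apply(o-p);dl=Rc.inv().apply(d); return ol+dl*(x-ol[0])/dl[0]
print(Rc.inv().apply(o-p))
for uv,x in(((251,121),64),((251.5,181),41),((251.5,173),44)):print(hit(uv,x))
plan([400,175,260],14.2,9)
```

```text
[  69.3   -0.1 -143.2]
[ 64.   -0.1 -67.7]
[ 41.    0.1 -33.6]
[ 44.    0.1 -34.2]
[[39.5, -24.9, -0.4], [0.02, 0.01, -3.05]]
[[40.8, -22.8, -0.4], [0.02, 0.01, -3.05]]
[[42.0, -20.6, -0.4], [0.02, 0.01, -3.05]]
[[43.0, -18.3, -0.3], [0.02, 0.01, -3.05]]
[[43.9, -16.0, -0.3], [0.02, 0.01, -3.05]]
[[44.7, -13.6, -0.3], [0.02, 0.01, -3.05]]
[[45.4, -11.2, -0.3], [0.02, 0.01, -3.05]]
[[45.9, -8.8, -0.3], [0.02, 0.01, -3.05]]
[[46.3, -6.4, -0.3], [0.02, 0.01, -3.05]]
```

Emit:
servo_tool(rows=[[45, [39.5, -25, 0], [0, 0, -3]], [45, [41, -23, 0], [0, 0, -3]], [45, [42, -20.5, 0], [0, 0, -3]], [45, [43, -18.5, 0], [0, 0, -3]], [45, [44, -16, 0], [0, 0, -3]], [45, [44.5, -13.5, 0], [0, 0, -3]], [45, [45.5, -11, 0], [0, 0, -3]], [45, [46, -9, 0], [0, 0, -3]]])

```text
clock: 7.35
eef_pos: [413.9, 132.6, 254.0]
tcp_rot: [-3.139, 0.0, 1.76]
contact_force: [1.1, 0.9, -2.5]
opening: 0.584
```

Emit:
servo_tool(rows=[[45, [46, -6.5, 0], [0, 0, -3.5]], [45, [0, 0, 0], [0, 0, 0]]])

```text
clock: 7.6
eef_pos: [398.7, 177.5, 254.0]
tcp_rot: [-3.139, -0.0, 1.824]
contact_force: [-0.2, 0.0, -2.2]
opening: 0.578
```

Run:
```python
from h import *
np.set_printoptions(precision=3,suppress=True)
s=sense();print(s['eef_pos'],s['tcp_rot'],s['clock'],s['contact_force'],s['wrist_torque'],s['opening'])
im=shot('wrist','w3.png')
H=np.array([528.3,216.6,0]);a=np.radians(14.2);M=np.array([[np.cos(a),-np.sin(a),0],[np.sin(a),np.cos(a),0],[0,0,1]])
pts=np.array([[65,115,5],[65,-115,5],[-65,-115,5],[-65,115,5],[-19,100,117],[19,100,117],[-19,-100,117],[19,-100,117],[0,88,85],[0,-88,85]])
uv=proj('wrist',pts@M.T+H);print(uv)
v=cv2.resize(im,None,fx=1.5,fy=1.5)
for q in uv: cv2.drawMarker(v,tuple(int(t) for t in q*1.5),(0,0,255),0,8,1)
cv2.imwrite('pics/w3b.png',v)
```

```text
[398.699 177.475 253.995] [-3.139 -0.     1.824] 7.6 [-0.171  0.003 -2.213] [ 0.063 -0.023 -0.003] 0.5779579364624261
[[429.981  48.294]
 [402.876 236.935]
 [304.186 236.503]
 [314.199  47.8  ]
 [396.461  47.938]
 [443.845  48.141]
 [370.327 270.503]
 [409.459 270.676]
 [400.523  67.435]
 [378.807 244.76 ]]
```

View pics/w3b.png

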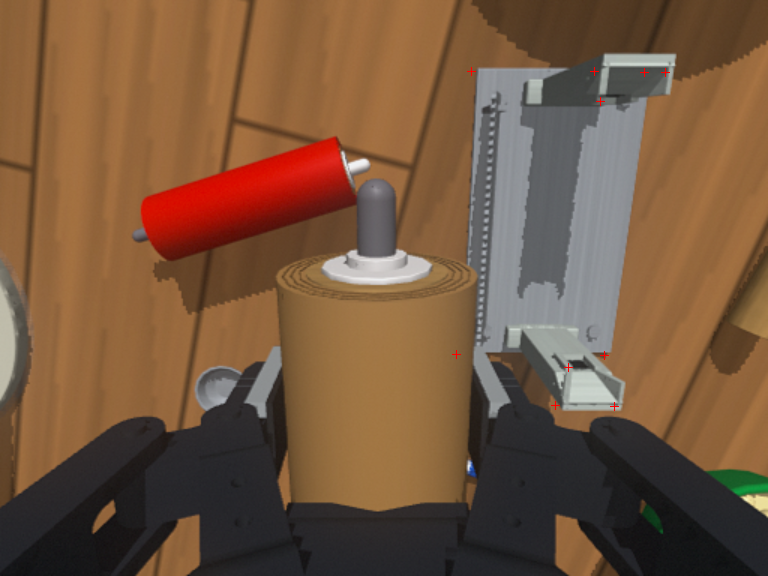

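```bash
cat > fit.py <<'E'
from h import *
from scipy.optimize import least_squares
np.set_printoptions(precision=2,suppress=True)
uv=np.array([[603,55],[676,54],[564,410],[623,408],[478,69],[611,353],[603,66],[674,66]])/1.5
P=np.array([[-19,106,117],[19,106,117],[-19,-106,117],[19,-106,117],[-65,115,5],[65,-115,5],[-19,100,117],[19,100,117]])
K,T=w2c('wrist')
def f(q):
  a=q[2];M=np.array([[np.cos(a),-np.sin(a),0],[np.sin(a),np.cos(a),0],[0,0,1]])
  c=(P@M.T+[q[0],q[1],q[3]])@T[:3,:3].T+T[:3,3];w=c@K.T;return (w[:,:2]/w[:,2:]-uv).ravel()
r=least_squares(f,[528,217,.25,0],loss='soft_l1');print(r.x,np.degrees(r.x[2]),r.fun.reshape(-1,2))
g=lambda q:f([*q,0]);r=least_squares(g,[528,217,.25],loss='soft_l1');print(r.x,np.degrees(r.x[2]),r.fun.reshape(-1,2))
E
python3 fit.py
```

```text
[532.77 220.72   0.26  -1.  ] 14.70848818842366 [[ 0.83 -0.34]
 [-0.12  0.07]
 [ 0.05 -0.34]
 [-0.34  0.85]
 [-0.67 -0.28]
 [ 0.38 -1.13]
 [-0.1   0.47]
 [-0.01  0.22]]
[532.33 220.55   0.26] 14.72715409008273 [[ 0.75 -0.49]
 [-0.02 -0.1 ]
 [-0.02  0.24]
 [-0.29  1.43]
 [-0.95 -0.35]
 [ 0.4  -0.79]
 [-0.17  0.36]
 [ 0.09  0.09]]
```

```bash
cat >> h.py <<'E'
HP=np.array([532.5,220.6,0]); HY=14.7
HM=R.from_euler('z',HY,degrees=True)
def tcp_for_pin(pin_h, tilt, off=(-131.3,0,-19.3)):
    yv=np.radians(HY); y=np.array([np.cos(yv),np.sin(yv),0]); z=np.array([0,0,-1.]); x=np.cross(y,z)
    Rt=R.from_matrix(np.c_[x,y,z])*R.from_rotvec([0,np.radians(tilt),0])
    return HP+HM.apply(pin_h)-Rt.apply(off)
def pin_h(off=(-131.3,0,-19.3)):
    s=sense();Rc=R.from_euler('xyz',s['tcp_rot']);p=np.array(s['eef_pos'])
    f=lambda o:HM.inv().apply(p+Rc.apply(o)-HP)
    x=HM.inv().apply(Rc.apply([1,0,0]))
    print('pin',f(off).round(1),'sprung',f(np.array(off)+[192,0,0]).round(1),'tilt',np.degrees(np.arcsin(x[2])).round(2),'yawerr',np.degrees(x[0]).round(2),'F',HM.inv().apply(s['contact_force']).round(1),'M',HM.inv().apply(s['wrist_torque']).round(2),'t',s['clock'],'op',round(s['opening']*85.4,1))
def goto_pin(ph,tilt,n): plan(tcp_for_pin(ph,tilt),HY,n,tilt)
E
python3 - <<'E'
from h import *
pin_h(); print(tcp_for_pin([0,-80,180],20)); goto_pin([0,-80,180],20,4)
E
```

```text
pin [-140.7 -140.4  273.4] sprung [-139.8   51.6  273.3] tilt -0.03 yawerr 0.29 F [ 0.   0.2 -2. ] M [0.06 0.05 0.  ] t 7.65 op 49.6
[519.81651058 268.94658608 206.77117724]
[[15.0, 35.0, 11.7], [-0.02, 5.01, -0.08]]
[[13.8, 35.0, 13.0], [-0.02, 5.01, -0.08]]
[[12.6, 35.0, 14.2], [-0.02, 5.01, -0.08]]
[[11.2, 35.1, 15.2], [-0.02, 5.01, -0.08]]
```

Emit:
servo_tool(rows=[[45, [15, 35, 11.5], [0, 5, -0.1]], [45, [14, 35, 13], [0, 5, -0.1]], [45, [12.5, 35, 14], [0, 5, -0.1]], [45, [11, 35, 15], [0, 5, 0]], [45, [0, 0, 0], [0, 0, 0]]])

```text
clock: 8.28
eef_pos: [522.8, 266.2, 206.1]
tcp_rot: [-3.139, -0.349, 1.821]
contact_force: [-0.2, 0.3, -2.5]
opening: 0.585
```

Run:
```python
from h import *
pin_h(); goto_pin([0,-80,92],20,4)
a=shot('scene','s1.png');w=shot('wrist','w4.png')
H=lambda p:HP+HM.apply(p)
s=sense();Rc=R.from_euler('xyz',s['tcp_rot']);p=np.array(s['eef_pos'])
tips=np.array([p+Rc.apply([-131.3+k,0,-19.3]) for k in(0,192)])
pts=np.vstack([tips,[H([0,-88,85]),H([0,-100,117]),H([0,88,85]),H([0,100,117])]])
def ov(im,n,box):
  u0,v0,u1,v1=box;f=400/(u1-u0);c=cv2.resize(im[v0:v1,u0:u1],(400,int((v1-v0)*f)),interpolation=cv2.INTER_CUBIC)
  q=proj(n,pts);print(n,q.round(1).tolist())
  for a in q: cv2.drawMarker(c,tuple(int(t) for t in (a-[u0,v0])*f),(255,0,255),0,8,1)
  return c
A=ov(a,'scene',(250,60,370,210));B=ov(w,'wrist',(130,0,510,384))
B=cv2.copyMakeBorder(B,0,A.shape[0]-B.shape[0],0,0,0);cv2.imwrite('pics/c2.png',np.hstack([A,B]))
```

```text
pin [  1.4 -83.4 179.3] sprung [  2.6  97.  245. ] tilt 20.0 yawerr 0.37 F [-0.1  0.3 -2.5] M [-0.17  0.04  0.01] t 8.275 op 49.9
[[-6.7, -0.5, 20.8], [-0.01, -0.0, -0.09]]
[[-6.6, -0.5, 20.8], [-0.01, -0.0, -0.09]]
[[-6.7, -0.5, 20.8], [-0.01, -0.0, -0.09]]
[[-6.6, -0.5, 20.8], [-0.01, -0.0, -0.09]]
scene [[302.5, 138.3], [314.4, 80.2], [300.1, 163.9], [300.1, 159.0], [309.4, 124.8], [310.8, 114.4]]
wrist [[250.8, 484.7], [250.9, 121.2], [251.2, 394.1], [251.2, 435.9], [250.4, 183.6], [250.2, 164.6]]
```

View pics/c2.png

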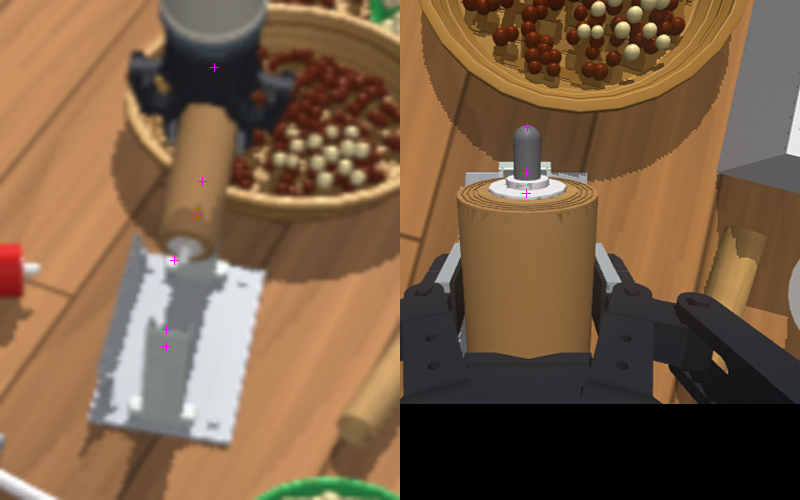

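Emit:
servo_tool(rows=[[45, [-6.5, -0.5, 21], [0, 0, -0.1]], [45, [-6.5, -0.5, 21], [0, 0, -0.1]], [45, [-6.5, -0.5, 21], [0, 0, -0.1]], [45, [-6.5, -0.5, 21], [0, 0, 0]], [45, [0, 0, 0], [0, 0, 0]]])

```text
clock: 9.0
eef_pos: [516.9, 270.8, 120.1]
tcp_rot: [-3.141, -0.348, 1.83]
contact_force: [0.2, 0.6, -1.7]
opening: 0.581
```

Run:
```python
from h import *
pin_h(); goto_pin([0,-80,86.5],20,1);goto_pin([0,-86.5,86.5],20,2)
```

```text
pin [ -2.  -77.5  93.5] sprung [ -2.5 103.  159. ] tilt 19.95 yawerr -0.13 F [ 0.4  0.5 -1.7] M [-0.22 -0.01 -0.01] t 9.0 op 49.6
[[-4.8, 2.4, 5.6], [-0.08, 0.05, 0.13]]
[[-5.4, 1.2, 1.7], [-0.04, 0.02, 0.07]]
[[-5.5, 1.2, 1.7], [-0.04, 0.02, 0.07]]
```

Emit:
servo_tool(rows=[[45, [-4.5, 2, 5.5], [0, 0, 0]], [45, [0, 0, 0], [0, 0, 0]], [45, [0, 0, 0], [0, 0, 0]]])

```text
clock: 9.38
eef_pos: [521.7, 269.9, 114.9]
tcp_rot: [3.138, -0.349, 1.831]
contact_force: [1.1, -0.2, -2.0]
opening: 0.579
```

Run:
```python
from h import *
pin_h(); goto_pin([0,-86.5,86.5],20,2)
```

```text
pin [  2.4 -79.6  88.2] sprung [  1.8 100.9 153.8] tilt 20.0 yawerr -0.18 F [ 1.  -0.5 -2. ] M [-0.19 -0.04 -0.01] t 9.375 op 49.5
[[-3.5, -1.0, -0.4], [0.07, 0.0, 0.09]]
[[-3.6, -1.0, -0.4], [0.07, 0.0, 0.09]]
```

```bash
cat >> h.py <<'E'
_s=sense
def avg(n=8):
    L=[]
    for i in range(n): grab_frame('top'); L.append(_s())
    P=np.array([l['eef_pos'] for l in L]); Q=R.from_euler('xyz',[l['tcp_rot'] for l in L]).mean()
    s=dict(L[-1]); s['eef_pos']=P.mean(0); s['tcp_rot']=Q.as_euler('xyz'); print('std',P.std(0).round(2))
    for k in('contact_force','wrist_torque'): s[k]=np.mean([l[k] for l in L],0)
    return s
def use_avg(n=8):
    global sense; s=avg(n); sense=lambda:s
E
python3 - <<'E'
from h import *
use_avg(); pin_h(); goto_pin([0,-86.5,86.5],20,2)
E
```

```text
std [0.1  0.02 0.17]
pin [  2.2 -79.5  87.8] sprung [  1.6 100.9 153.5] tilt 20.0 yawerr -0.18 F [ 0.1  0.  -2.8] M [-0.23  0.01 -0.  ] t 9.775 op 49.3
[[-3.5, -0.9, -0.6], [0.05, 0.0, 0.09]]
[[-3.5, -0.9, -0.6], [0.05, 0.0, 0.09]]
```

Emit:
servo_tool(rows=[[45, [-3.5, -1.5, -0.6], [0, 0, 0.1]], [45, [-3.5, -0.7, -0.6], [0, 0, 0.1]], [45, [0, 0, 0], [0, 0, 0]]])

```text
clock: 10.15
eef_pos: [521.0, 262.2, 112.9]
tcp_rot: [3.14, -0.349, 1.826]
contact_force: [0.2, 0.3, -2.7]
opening: 0.579
```

Run:
```python
from h import *
use_avg(4); pin_h(); goto_pin([0,-91,86],20,1)
```

```text
std [0.02 0.09 0.03]
pin [ -0.6 -86.6  86.3] sprung [ -0.5  93.9 151.9] tilt 20.0 yawerr 0.04 F [ 0.1  0.2 -2.8] M [-0.22  0.03 -0.  ] t 10.35 op 49.8
[[-4.3, 0.5, -1.3], [0.09, -0.0, -0.04]]
```

Emit:
servo_tool(rows=[[45, [-2.2, 0.5, -0.6], [0, 0, 0]], [45, [-2.2, 0, -0.6], [0, 0, 0]], [45, [0, 0, 0], [0, 0, 0]]])

```text
clock: 10.72
eef_pos: [522.3, 258.0, 112.4]
tcp_rot: [3.141, -0.349, 1.826]
contact_force: [-0.7, -1.2, -2.3]
opening: 0.58
```

Run:
```python
from h import *
use_avg(4); pin_h(); goto_pin([0,-91.5,85.5],13,2)
```

```text
std [0.01 0.05 0.03]
pin [ -0.4 -91.2  85.7] sprung [ -0.3  89.3 151.4] tilt 19.99 yawerr 0.05 F [-1.5 -0.7 -3.3] M [-0.29  0.32 -0.11] t 10.925 op 49.7
[[-1.9, 0.1, 8.0], [0.03, -3.5, -0.02]]
[[-1.3, 0.2, 8.0], [0.03, -3.5, -0.02]]
```

Emit:
servo_tool(rows=[[45, [-1.9, 0, 8], [0, -3.5, 0]], [45, [-1.3, 0, 8], [0, -3.5, 0]], [45, [0, 0, 0], [0, 0, 0]]])

```text
clock: 11.3
eef_pos: [521.6, 261.0, 96.3]
tcp_rot: [3.141, -0.227, 1.828]
contact_force: [-2.2, -0.1, -2.4]
opening: 0.585
```

Run:
```python
from h import *
use_avg(4); pin_h(); goto_pin([0,-96,85],13,2)
```

```text
std [0.11 0.28 0.05]
pin [ -0.2 -90.9  85.7] sprung [-1.000e-01  9.610e+01  1.292e+02] tilt 13.09 yawerr 0.03 F [-1.9  1.  -2.9] M [ 0.08  0.33 -0.17] t 11.5 op 49.9
[[-2.6, 0.1, -0.1], [0.03, -0.04, -0.01]]
[[-2.5, 0.0, -0.2], [0.03, -0.04, -0.01]]
```

Emit:
servo_tool(rows=[[45, [-2.5, -0.8, -0.2], [0, 0, 0]], [45, [-2.5, 0, -0.4], [0, 0, 0]], [45, [0, 0, 0], [0, 0, 0]]])

```text
clock: 11.88
eef_pos: [522.6, 257.1, 96.9]
tcp_rot: [3.14, -0.231, 1.825]
contact_force: [-5.2, 14.2, 1.3]
opening: 0.582
```

Run:
```python
from h import *
use_avg(4); pin_h(); goto_pin([0,-96,85],7,2)
```

```text
std [0.02 0.01 0.02]
pin [ -0.7 -94.4  85.6] sprung [ -0.3  92.5 129.5] tilt 13.22 yawerr 0.11 F [-1.3 14.8  0.1] M [ 2.24  0.28 -0.11] t 12.075 op 49.7
[[-2.3, 0.2, 7.2], [0.06, -3.11, -0.06]]
[[-1.8, 0.1, 7.3], [0.06, -3.11, -0.06]]
```

Emit:
servo_tool(rows=[[45, [-1.4, 0, 7.2], [0, -3.1, 0]], [45, [-0.9, 0, 7.3], [0, -3.1, 0]], [45, [0, 0, 0], [0, 0, 0]]])

```text
clock: 12.45
eef_pos: [522.4, 257.4, 81.6]
tcp_rot: [3.14, -0.12, 1.827]
contact_force: [-3.6, 8.9, -0.4]
opening: 0.584
```

Run:
```python
from h import *
use_avg(4); pin_h(); goto_pin([0,-95,85],3.5,2); goto_pin([0,-95,85],0,4)
```

```text
std [0.06 0.   0.02]
pin [ -0.6 -94.6  85. ] sprung [ -0.3  96.  108.2] tilt 6.96 yawerr 0.09 F [-0.9 11.  -2.5] M [ 2.03  0.16 -0.06] t 12.65 op 49.6
[[-0.9, 0.2, 3.9], [0.07, -1.73, -0.05]]
[[-0.8, 0.1, 3.9], [0.07, -1.73, -0.05]]
[[-0.9, 0.1, 3.9], [0.03, -1.74, -0.02]]
[[-0.8, 0.1, 4.0], [0.03, -1.74, -0.02]]
[[-0.7, 0.1, 4.0], [0.03, -1.74, -0.02]]
[[-0.6, 0.0, 3.9], [0.03, -1.74, -0.02]]
```

Emit:
servo_tool(rows=[[45, [-0.7, 0, 3.9], [0, -1.7, 0]], [45, [-0.7, 0, 3.9], [0, -1.7, 0]], [45, [0, 0, 0], [0, 0, 0]]])

```text
clock: 13.02
eef_pos: [522.7, 256.9, 73.8]
tcp_rot: [3.139, -0.062, 1.826]
contact_force: [-5.4, 10.7, -2.9]
opening: 0.581
```

Run:
```python
from h import *
use_avg(4); pin_h(); goto_pin([0,-95,85],0,2)
```

```text
std [0.01 0.02 0.01]
pin [ -0.6 -94.6  84.8] sprung [-0.2 97.  96.8] tilt 3.58 yawerr 0.11 F [-1.8 12.1 -2.2] M [2.18 0.25 0.03] t 13.225 op 49.7
[[-0.9, 0.1, 4.0], [0.06, -1.79, -0.06]]
[[-0.8, 0.2, 4.0], [0.06, -1.79, -0.06]]
```

Run:
```python
from h import *
a=shot('scene','s2.png');w=shot('wrist','w5.png')
A=cv2.resize(a[80:200,250:350],(400,480),interpolation=cv2.INTER_CUBIC);B=cv2.resize(w[60:260,170:330],(384,480),interpolation=cv2.INTER_CUBIC)
cv2.imwrite('pics/c3.png',np.hstack([A,B]))
```

```text
(no output)
```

View pics/c3.png

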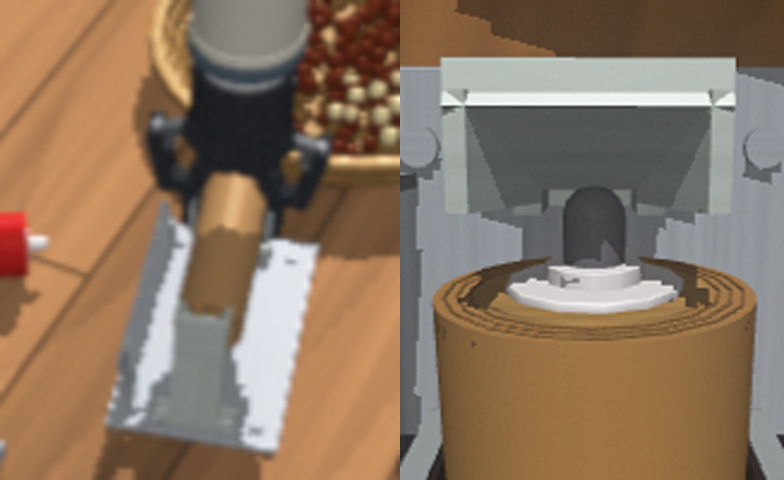

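The plunger is centred in the left slot at the foot of the ramp, and visibly compressed by about 8 mm. The pin end is hidden at the right post. I continue down to level.

Emit:
servo_tool(rows=[[45, [-0.5, 0, 4], [0, -1.8, 0]], [45, [-0.4, 0, 4], [0, -1.8, 0]], [45, [0, 0, 0], [0, 0, 0]]])

```text
clock: 13.7
eef_pos: [522.7, 256.2, 65.2]
tcp_rot: [3.14, 0.001, 1.826]
contact_force: [-3.9, 9.2, -5.3]
opening: 0.581
```

Run:
```python
from h import *
use_avg(4); pin_h(); goto_pin([0,-95,84],0,1)
w=shot('wrist','w6.png')
cv2.imwrite('pics/c4.png',cv2.resize(w[60:260,170:330],(480,600),interpolation=cv2.INTER_CUBIC))
```

```text
std [0.02 0.01 0.02]
pin [ -0.7 -94.4  84.7] sprung [-0.4 97.6 84.5] tilt -0.04 yawerr 0.1 F [-0.7 11.  -5.7] M [1.98 0.18 0.09] t 13.9 op 49.5
[[-0.6, 0.4, 0.6], [0.11, 0.04, -0.1]]
```

View pics/c4.png

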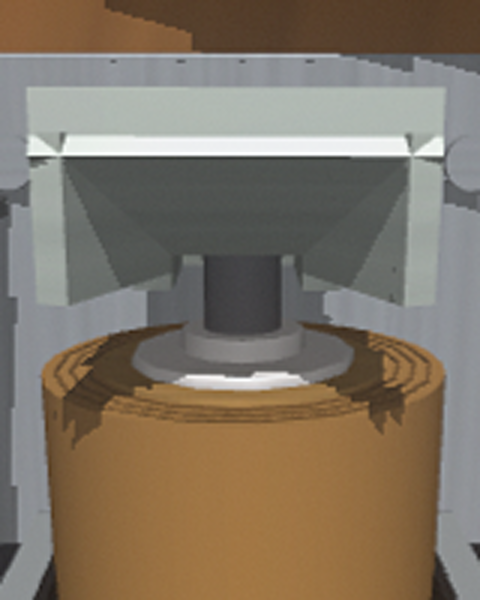

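Emit:
servo_tool(rows=[[45, [0.9, 0, -0.3], [0, 0, 0]], [45, [0, 0, 0], [0, 0, 0]]])

```text
clock: 14.2
eef_pos: [522.7, 256.3, 65.6]
tcp_rot: [3.14, 0.002, 1.825]
contact_force: [-3.2, 5.0, -5.5]
opening: 0.579
```

Run:
```python
from h import *
use_avg(4); pin_h()
```

```text
std [0.01 0.02 0.01]
pin [ -0.7 -94.3  85.1] sprung [-0.3 97.7 84.8] tilt -0.09 yawerr 0.11 F [-0.6  7.3 -5.1] M [ 1.35  0.12 -0.  ] t 14.4 op 49.7
```

Emit:
servo_tool(rows=[[45, [1.3, 0, -0.7], [0, 0, 0]], [45, [0, 0, 0], [0, 0, 0]], [45, [0, 0, -1.5], [0, 0, 0]], [45, [0, 0, -1.5], [0, 0, 0]], [45, [0, 0, 0], [0, 0, 0]]])

```text
clock: 15.02
eef_pos: [521.8, 256.3, 68.5]
tcp_rot: [3.141, 0.004, 1.827]
contact_force: [3.3, 0.2, -16.9]
opening: 0.582
```

Run:
```python
from h import *
use_avg(4); pin_h()
```

```text
std [0.02 0.02 0.02]
pin [ -1.3 -93.9  88.4] sprung [-1.3 98.1 87.6] tilt -0.24 yawerr 0.02 F [  2.7  -1.6 -20.7] M [-0.17 -0.46  0.36] t 15.225 op 49.5
```

Lifting by 3 mm is resisted with about 18 N, so both ends are captive in their cups. I ease back down and release.

Emit:
servo_tool(rows=[[45, [0, 0, 2.8], [0, 0, 0]], [45, [0, 0, 0], [0, 0, 0]], [60, [0, 0, 0], [0, 0, 0]], [85, [0, 0, 0], [0, 0, 0]], [85, [0, 0, 0], [0, 0, 0]], [85, [0, 0, 0], [0, 0, 0]], [85, [0, 0, 0], [0, 0, 0]]])

```text
clock: 16.1
eef_pos: [522.2, 256.9, 66.5]
tcp_rot: [3.14, 0.003, 1.826]
contact_force: [-0.5, 0.3, 0.4]
opening: 0.996
```

Run:
```python
from h import *
use_avg(2); pin_h()
```

```text
std [0.02 0.01 0.02]
pin [ -0.9 -93.6  86.2] sprung [-0.7 98.4 85.6] tilt -0.2 yawerr 0.06 F [-0.2  0.1  1. ] M [-0.   -0.03 -0.  ] t 16.2 op 85.3
```

Emit:
servo_tool(rows=[[85, [0, 0, -15], [0, 0, 0]], [85, [0, 0, -30], [0, 0, 0]], [85, [0, 0, -50], [0, 0, 0]], [85, [0, 0, -55], [0, 0, 0]], [85, [-30, -40, -30], [0, 0, 0]], [85, [-30, -50, 0], [0, 0, 0]], [85, [0, -45, 0], [0, 0, 0]], [85, [0, 0, 0], [0, 0, 0]]])

```text
clock: 17.2
eef_pos: [403.9, 164.1, 247.5]
tcp_rot: [3.14, 0.003, 1.826]
contact_force: [0.9, -0.5, 0.1]
opening: 0.992
```

Run:
```python
from h import *
w=shot('wrist','w7.png');a=shot('scene','s3.png')
H=lambda p:HP+HM.apply(p)
A=cv2.resize(a[80:200,250:350],(400,480),interpolation=cv2.INTER_CUBIC)
q=proj('wrist',[H([0,-2,85]),H([0,95,85]),H([0,-95,85])]);print(q)
u,v=np.clip(q[0].astype(int),[128,120],[384,264])
B=cv2.resize(w[v-120:v+120,max(u-100,0):u+100],(400,480),interpolation=cv2.INTER_CUBIC)
cv2.imwrite('pics/c5.png',np.hstack([A,B]));print(u,v,sense()['clock'],sense()['eef_pos'],sense()['contact_force'])
```

```text
[[392.14794653 150.43108613]
 [405.46797051  39.83869043]
 [381.38060473 239.82928285]]
384 150 17.3 [406.93417283 165.40771551 247.7394881 ] [0.06695446 0.22024864 0.05188226]
```

View pics/c5.png

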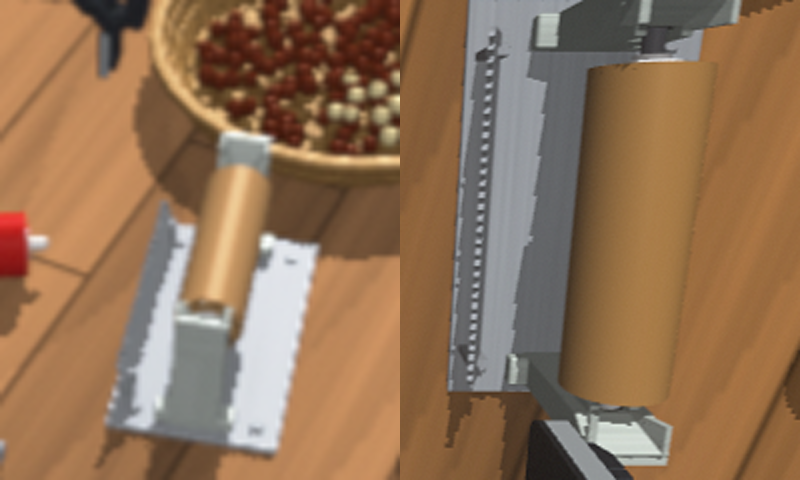

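Run:
```python
from h import *
H=lambda p:HP+HM.apply(p)
grab_frame('wrist')
ph=np.linspace(0,2*np.pi,60)
for zl,zr in((85,85),(95,85),(85,95)):
  pts=[H([26*np.cos(t),y,z+26*np.sin(t)]) for y,z in((73,zl),(-77,zr)) for t in ph]
  hull=cv2.convexHull(proj('wrist',np.array(pts)).astype(np.float32)); m=np.zeros((384,512),np.uint8);cv2.fillConvexPoly(m,hull.astype(int),1)
  for d in trace('wrist','roll')[:4]:
    k=d['mask']; 
    if k[150,385]: print(zl,zr,'IoU',(k&(m>0)).sum()/(k|(m>0)).sum(), cv2.boundingRect(hull),cv2.boundingRect(k.astype(np.uint8)),d['conf'])
```

```text
85 85 IoU 0.8979270775495095 (356, 64, 80, 171) (359, 45, 78, 189) 0.67
95 85 IoU 0.9060839288986623 (356, 62, 87, 173) (359, 45, 78, 189) 0.67
85 95 IoU 0.896958692691784 (359, 63, 77, 177) (359, 45, 78, 189) 0.67
```

```bash
python3 -c "
from rig import *
print(sense()['clock'],sense()['contact_force']);print(sign_off())"
```

```text
17.5 [ 0.36823361 -0.11128005 -0.4998384 ]
the job is handed in; nothing more can be done
None
```

I loaded the brown roll into the holder and handed the job in at 17.5 s. The gripper was open and clear, with no measurable contact force.

I gripped the roll near its sprung end and put the fixed pin into the right cup at a tilt. I then swung the sprung end down its ramp until it sprang into the left cup.

**What the last checks showed**
- **Pin end:** it pushed back with about 15 N at the expected cup depth, so I took it to be on the cup floor.
- **Sprung end:** the plunger tip disappeared behind the post's inner face.
- **Both ends held:** a 3 mm lift before release was resisted with about 18 N. Only about 2 mm of play is expected in the cups.
- **After release:** the roll sat level between the posts on its own.

**What was less certain**
- **Outline check:** the roll's outline in the last picture overlapped the predicted seated position by 0.90. It was up to about 3 pixels off sideways. The network's outline included the spindle, and predictions with one end 10 mm too high scored about the same. So this check does not prove the height of the ends.
- **Seating not seen directly:** neither tip is visible inside its cup. That both are fully home is inferred from the forces and the pictures.

I did not touch the other things on the table.

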